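# Put three round-bottomed flasks back in their matching heating mantles

## Robot

A 6-joint arm with a two-finger parallel gripper is mounted at the origin on a cart in front of the work surface, level with it; the furniture and walls round the work are solid. World frame = base frame: x ahead of the robot, y to its left, z up, the work surface at z = 0. Lengths are in m, angles in degrees, forces in N, time in s.
With the tool pointing down it reaches from about 0.275 to 0.825 m from the base axis. Payload 5.2 kg.
Tool frame: the origin (TCP) lies at the very end of the fingers, on their centre line; the grasp point (between the pads) lies 19 mm behind it (robot.grip_point_offset is the distance from the TCP to the grasp point, in m); z points along the fingers, y is the direction in which the jaws open and shut (so a half turn about z gives the same grasp; the last joint's range is limited). The gripper opens to 93 mm and grips with 3 to 60 N. Pads are 15 mm wide; open, the fingers measure 128 mm over their backs; the gripper's body (75 mm by 188 mm) begins 65 mm behind the grasp point.
Start: joints at [-87.823, 14.817, 87.949, -0, 77.235, -11.62], TCP at [0.131, -0.534, 0.196] pointing down, gripper open.
Joint ranges: [-179.93, 179.93], [-52.35, 119.4], [10.71, 147.94], [-69.91, 249.91], [12.55, 155.21], [-178.61, 178.61]. Speed limits (degrees/s): [147.25, 147.25, 180, 180, 180, 180].

## Interface

Orientations are given as a 3x3 rotation matrix whose columns are the frame's x, y, z axes.
In Python, from cell import read_state, read_camera, finish_job, robot gives the robot as it stands. The module is installed in compiled form; this text tells all that it offers.
- The arm moves only by the tool send_rows, never from a script. Its argument "increments" is a list of rows, each a list of 7 numbers: the shift along the tool's x, y, z in mm, then the turn, a rotation vector about the tool's x, y, z in degrees, then the opening, from 0 (shut) to 1 (fully open). A call has 1 to 12 rows; each row shifts and turns the commanded pose from where the row before left it, along the tool's axes as they then stand; what a row does not reach is not made up. A row lasts 1/12 s, in which the tool goes at most 41.7 mm and 7.16 degrees, less where a joint would pass 70% of its speed; a pose out of reach is approached as far as the arm can. A call is refused whole if a number of a shift passes 41.7 or a number of a turn 7.16, either way. A call with a gripper value outside its range is refused whole. The fingers move at their own pace and stop on an object; "newtons" is the grip in N (left out, the last holds). Time passes only in rows, so rows that do not move let the fingers close. It gives the time, the measured TCP pose, the force and the opening at its end, in the units of the state.
- read_state(): the state, without advancing time (a new reading comes with each control period).
- read_camera(name): name is "side" or "top"; returns a dict with "frame" (384x512x3 uint8, blue, green, red), "depth" (384x512 float32, m along the optical axis (not along the pixel's ray), 0 where there is no reading), "fx", "fy", "cx", "cy" (pixels), "R" (3x3) and "t" (3): a world point X has camera coordinates R X + t. Camera axes: x right, y down, z forward; pixel columns grow to the right and rows downward; lengths in m; the calibration is good to about 2 mm. A picture is of the moment at which its call begins.
- finish_job(): hands the job in, once; it reports no verdict.
The state is a dict: "clock": time; "joint_pos": joint angles; "qvel": joint speeds; "tau": joint torques, N m; "position": TCP position; "tool_rot": TCP orientation; "force": force on the tool from outside, world axes, zero at the start; "moment": the same for the moment, N m; "width": finger opening in m.
Only numpy, scipy, OpenCV 4.12 (cv2) and the standard library are available. Lean on these libraries where they do the work, as an engineer would, in place of code of your own. Each camera call takes 0.05 s, during which the arm holds its last target.

## Task

The three round-bottomed flasks were put back on the wrong heating mantles: move them round so that each one sits upright and fully down in the mantle whose bowl fits its bulb (large in large, medium in medium, small in small). They cannot stand on the bare bench, so park a flask upright on the cork ring, letting go of it there, to free a mantle. It is glass: set the flasks down rather than dropping or tipping them, don't knock them against each other, and leave the dropper bottle, the black-capped jar and the conical flask standing where they are.

Things in the scene. Friction and masses are not known exactly. Their poses are not given: they have to be found in the camera images.
- flask_large_bulb (a point): Large round-bottomed flask: clear glass bulb 85 mm across, upright neck 24 mm across (27 at the lip), about 80 to 170 g. Point: the bulb's centre; z axis up along the neck. The neck ends 94.5 mm above the point: grip it about 72.5 mm above, fingertips no lower than 42.5 mm above. Bottom 42.5 mm below. Weighted low by a white stirring bar, so it stays upright by itself.
- flask_medium_bulb (a point): Medium round-bottomed flask: clear glass bulb 64 mm across, upright neck 24 mm across (27 at the lip), about 55 to 110 g. Point: the bulb's centre; z axis up along the neck. The neck ends 82 mm above the point: grip it about 60 mm above, fingertips no lower than 32 mm above. Bottom 32 mm below. Weighted low by a white stirring bar, so it stays upright by itself.
- flask_small_bulb (a point): Small round-bottomed flask: clear glass bulb 51 mm across, upright neck 24 mm across (27 at the lip), about 35 to 70 g. Point: the bulb's centre; z axis up along the neck. The neck ends 70.5 mm above the point: grip it about 48.5 mm above, fingertips no lower than 25.5 mm above. Bottom 25.5 mm below. Weighted low by a white stirring bar, so it stays upright by itself.
- seat_large (a point): Large heating mantle: fixed grey round housing 140 mm across, 78 mm high, dark control box on its front, cloth-lined bowl 89 mm across on top for the 85 mm bulb of the large flask. Point: middle of the bowl's mouth at rim height, where the large flask's bulb centre lies once seated. At the start the medium flask sits too deep in it (bulb centre 14 mm below).
- seat_medium (a point): Medium heating mantle: fixed grey round housing 116 mm across, 66 mm high, dark control box on its front, cloth-lined bowl 68 mm across on top for the 64 mm bulb of the medium flask. Point: middle of the bowl's mouth at rim height, where the medium flask's bulb centre lies once seated. At the start the small flask sits too deep in it (bulb centre 9 mm below).
- seat_small (a point): Small heating mantle: fixed grey round housing 96 mm across, 58 mm high, dark control box on its front, cloth-lined bowl 55 mm across on top for the 51 mm bulb of the small flask. Point: middle of the bowl's mouth at rim height, where the small flask's bulb centre lies once seated. At the start the large flask perches on its rim (bulb centre 32 mm above).
- cork_ring_top (a point): Cork ring to stand a round-bottomed flask on: 104 mm across, 28 mm high, 40 mm hole, loose on the bench, about 90 g, empty at the start. Point: middle of the hole, level with the ring's top. A flask standing on it has its bulb centre 37.5 mm (large), 25 mm (medium) or 16 mm (small) above this point.
- dropper_bottle: Bystander: amber dropper bottle, 34 mm across, 102 mm high, loose among the mantles; origin at the centre of its underside.
- jar: Bystander: white jar with a black cap, 46 mm across, 70 mm high, loose behind the mantles; origin at the centre of its underside.
- conical_flask: Bystander: conical flask, 65 mm across, 105 mm high, loose to the right near the oven; origin at the centre of its underside.
There are look-alikes about, which are no part of the job. Leave any purple look-alike of the part that bears flask_small_bulb alone.

How it is judged:
By the outcome, as a careful person would: the job done as asked, in the order asked, and still so for the second after the job is handed in, with the robot touching nothing.
It also fails if it takes over 104 s, if anything falls off the work surface, if the arm or the gripper's body presses on something with over 40 N, if the wrist force passes 120 N, or if a joint passes its speed limit or range.

## Working session

There is one attempt and no reset: what is moved stays moved. The work goes in short steps, Python scripts to look and compute and a tool call to move; the robot and the scene stay as the last step left them, time stands still between calls to the robot, and variables do not carry over. Pictures are saved under pics/ and viewed, and the job is handed in when it is done.

Besides the shell and the picture viewer there is one more tool, called after ">>>" as name(argument=value, ...) on one line, values as JSON. send_rows: Moves the arm, as the interface text tells. Its arguments: {"type":"object","properties":{"increments":{"type":"array"},"newtons":{"type":"number"}},"required":["increments"]}

```bash
mkdir -p pics; python3 - <<'E'
from cell import *
import cv2,numpy as np
s=read_state();print(s)
for n in("top","side"):
    c=read_camera(n);cv2.imwrite(f"pics/{n}0.png",c["frame"]);np.savez(f"{n}0.npz",**c)
    print(n,c["fx"],c["fy"],c["cx"],c["cy"],c["R"],c["t"], -np.array(c["R"]).T@np.array(c["t"]))
E
```

```text
{'clock': 0.0, 'joint_pos': array([-8.78215899e+01,  1.48591270e+01,  8.80110649e+01, -1.37912545e-03,
        7.72324231e+01, -1.16204604e+01]), 'qvel': array([ 0.0371286 , -0.01322229,  0.01835073,  0.10138691, -0.0828612 ,
        0.07132893]), 'tau': array([-9.99665390e-04, -4.37313724e+01, -2.84007704e+01,  7.18265120e-02,
        4.13748587e-02, -1.55659745e-04]), 'position': array([ 0.13116607, -0.53353687,  0.19531906]), 'tool_rot': array([[ 9.71137724e-01,  2.38519419e-01, -9.15352023e-05],
       [ 2.38519198e-01, -9.71136135e-01,  1.78878314e-03],
       [ 3.37766374e-04, -1.75898769e-03, -9.99998396e-01]]), 'force': array([ 0.16987986, -0.6899443 , -0.13457675]), 'moment': array([ 0.01190351,  0.01808053, -0.03124848]), 'width': 0.09298324384234133}
top 358.1461257470026 358.1461257470026 258.2564297994991 195.63682438294117 [[ 0.02004921 -0.99960389  0.0197509 ]
 [-0.99747197 -0.02134568 -0.06777927]
 [ 0.06817402 -0.01834205 -0.99750482]] [-0.18927354  0.58943984  0.9504995 ] [ 0.52694513 -0.15918246  0.99181796]
side 416.85823089742814 416.85823089742814 251.2119020932771 187.57037982954927 [[-9.50587789e-01 -3.10455514e-01 -4.77869204e-04]
 [-1.88374795e-01  5.78009392e-01 -7.93989974e-01]
 [ 2.46774779e-01 -7.54667156e-01 -6.07930664e-01]] [0.50248223 0.28881755 0.84748415] [0.3229217  0.62862757 0.74476996]
```

View pics/top0.png

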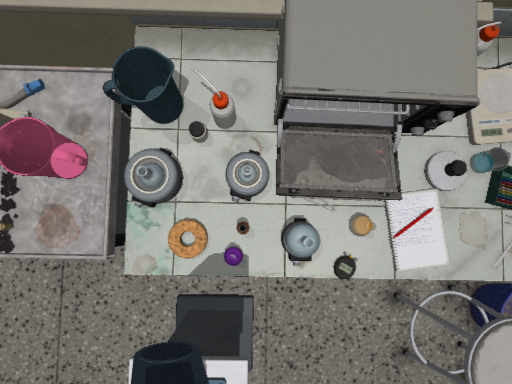

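View pics/side0.png

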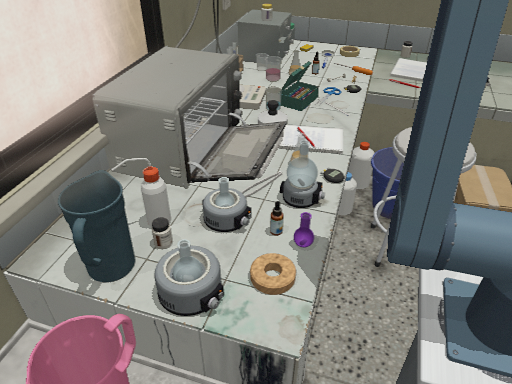

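```bash
cat > h.py <<'E'
import numpy as np,cv2
def load(n): return dict(np.load(n))
def ray(c,u,v):
    d=np.array([(u-c["cx"])/c["fx"],(v-c["cy"])/c["fy"],1.]);R=c["R"];return -R.T@c["t"],R.T@d
def onz(c,u,v,z):
    o,d=ray(c,u,v);return o+d*(z-o[2])/d[2]
def proj(c,X):
    p=c["R"]@np.array(X)+c["t"];return np.array([c["fx"]*p[0]/p[2]+c["cx"],c["fy"]*p[1]/p[2]+c["cy"]])
def cloud(c):
    v,u=np.mgrid[0:384,0:512];d=c["depth"];P=np.stack([(u-c["cx"])/c["fx"]*d,(v-c["cy"])/c["fy"]*d,d],-1)
    return (P-c["t"])@c["R"]
E
python3 - <<'E'
from h import *
c=load("top0.npz");P=cloud(c);s=load("side0.npz")
print("tcp px",proj(c,[.131,-.534,.196]),proj(s,[.131,-.534,.196]))
for (u,v) in [(153,172),(247,173),(301,241),(188,239),(170,239),(243,228),(198,130),(361,225),(233,257),(446,170),(200,265),(153,150),(247,152)]:
    print(u,v,P[v,u].round(4))
f=c["frame"]
a=cv2.resize(f[100:290,110:390],None,fx=2.85,fy=2.85,interpolation=cv2.INTER_CUBIC);cv2.imwrite("pics/topc.png",a)
f=s["frame"]
a=cv2.resize(f[130:330,130:370],None,fx=3,fy=3,interpolation=cv2.INTER_CUBIC);cv2.imwrite("pics/sidec.png",a)
E
```

```text
tcp px [420.73738336 407.12523667] [445.96368475 115.8740305 ]
153 172 [0.6422 0.0899 0.0932]
247 173 [ 0.6409 -0.1466  0.1247]
301 241 [ 0.4795 -0.2787  0.1372]
188 239 [ 4.714e-01  1.300e-02 -3.000e-04]
170 239 [0.472  0.0562 0.0261]
243 228 [ 0.5067 -0.1394  0.0999]
198 130 [ 0.7579 -0.0157  0.0697]
361 225 [ 0.5196 -0.4443  0.0652]
233 257 [ 0.4246 -0.1115 -0.0013]
446 170 [ 0.6721 -0.6822  0.0419]
200 265 [ 0.4013 -0.022  -0.0011]
153 150 [0.7016 0.0973 0.0747]
247 152 [ 0.7059 -0.1443  0.055 ]
```

View pics/topc.png

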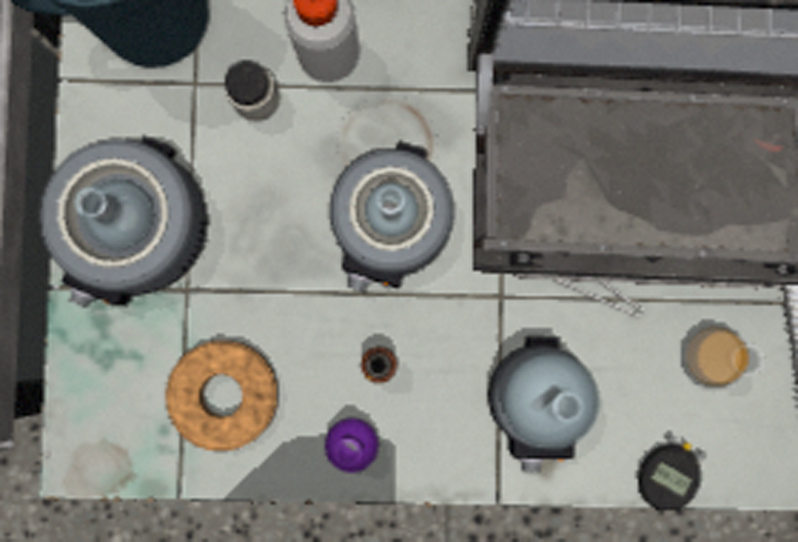

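View pics/sidec.png

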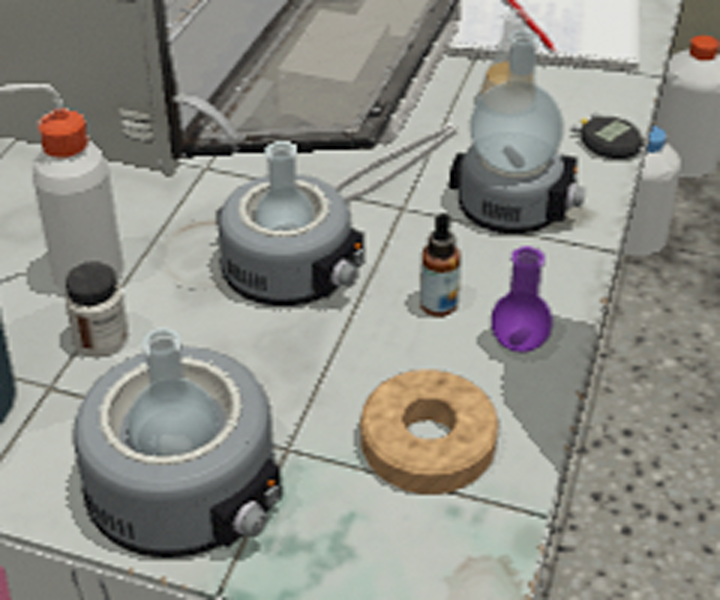

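```bash
python3 - <<'E'
from h import *
c=load("top0.npz");s=load("side0.npz")
def tri(a,b):
    A=[];B=[]
    for cam,p in((c,a),(s,b)):
        o,d=ray(cam,*p);d/=np.linalg.norm(d);M=np.eye(3)-np.outer(d,d);A.append(M);B.append(M@o)
    X=np.linalg.solve(sum(A),sum(B));return X
for n,a,b,z in(("med",(143.3,171.9),(184.3,244.3),.146),("small",(246.8,170.2),(223.7,180),.1275),("large",(308.6,242.1),(303.7,142.7),.1845)):
    print(n,"tri",tri(a,b).round(4),"top",onz(c,*a,z).round(4),"side",onz(s,*b,z).round(4))
# cream ring
for nm,cam,box in(("L",c,(120,145,190,210)),("M",c,(222,148,275,200)),("L",s,(150,230,225,320)),("M",s,(195,175,255,235))):
    x0,y0,x1,y1=box;f=cam["frame"][y0:y1,x0:x1].astype(int);z={"L":.078,"M":.066}[nm]
    m=((f[...,2]-f[...,0])>12)&(f[...,2]>130)
    m=m.astype(np.uint8); k,lab,st,_=cv2.connectedComponentsWithStats(m,connectivity=8)
    i=1+np.argmax(st[1:,2]*st[1:,3]);m=(lab==i).astype(np.uint8)
    pts=cv2.findNonZero(m);hull=cv2.convexHull(pts)
    pp=np.array([onz(cam,u+x0,v+y0,z) for u,v in hull[:,0]])
    A=np.c_[2*pp[:,:2],np.ones(len(pp))];sol=np.linalg.lstsq(A,(pp[:,:2]**2).sum(1),rcond=None)[0]
    print(nm,pts.shape,sol[:2].round(4),"r",np.sqrt(sol[2]+sol[:2]@sol[:2]).round(4),st[i])
# cork
for cam,box in((c,(160,212,215,265)),(s,(240,245,305,300))):
    x0,y0,x1,y1=box;f=cam["frame"][y0:y1,x0:x1].astype(int);P=cloud(cam)[y0:y1,x0:x1]
    m=((f[...,2]-f[...,0])>50)&(abs(P[...,2]-.028)<.006);pp=P[m]
    hull=cv2.convexHull(pp[:,:2].astype(np.float32))[:,0]
    print("cork",m.sum(),np.median(pp[:,2]),cv2.minEnclosingCircle(hull),pp[:,:2].mean(0))
# small mantle housing by depth cloud, both
for n,cam in(("t",c),("s",s)):
    P=cloud(cam)
    for nm,ctr,R,z in(("L",(.645,.085),.08,.078),("M",(.64,-.145),.07,.066),("S",(.48,-.27),.055,.058)):
        q=P.reshape(-1,3);k=(np.hypot(q[:,0]-ctr[0],q[:,1]-ctr[1])<R)&(abs(q[:,2]-z)<.004);q=q[k]
        if len(q)>5: print(n,nm,len(q),cv2.minEnclosingCircle(q[:,:2].astype(np.float32)),np.median(q[:,2]))
E
```

```text
med tri [0.637  0.1001 0.1407] top [0.6352 0.098  0.146 ] side [0.6355 0.1049 0.146 ]
small tri [ 0.6478 -0.1459  0.1276] top [ 0.6474 -0.146   0.1275] side [ 0.6484 -0.1459  0.1275]
large tri [ 0.4804 -0.2891  0.1847] top [ 0.48   -0.2892  0.1845] side [ 0.4809 -0.2892  0.1845]
L (67, 1, 2) [0.6403 0.1019] r 0.0456 [25 11 24 22 67]
M (43, 1, 2) [ 0.6472 -0.1455] r 0.0351 [14 32 24  8 43]
L (32, 1, 2) [0.7455 0.0178] r 0.0169 [ 3  0 16  5 32]
M (14, 1, 2) [ 0.6462 -0.1572] r 0.027 [34 15 10  7 14]
cork 974 0.026659649974146778 ((0.47443240880966187, 0.0110422158613801), 0.05165279284119606) [0.47442652 0.01061778]
cork 1100 0.0288895342835088 ((0.47365114092826843, 0.011984426528215408), 0.051767490804195404) [0.47258388 0.01626933]
t L 1005 ((0.6375344395637512, 0.10179917514324188), 0.0664018839597702) 0.0764580966281321
t M 653 ((0.6498938798904419, -0.14692184329032898), 0.05411074683070183) 0.06418988211153188
t S 11 ((0.4821489453315735, -0.26006776094436646), 0.026309780776500702) 0.05525116080848846
s L 1310 ((0.637840211391449, 0.10328634828329086), 0.06654075533151627) 0.07777222597378625
s M 568 ((0.6480993032455444, -0.14377343654632568), 0.05536031723022461) 0.06561882955483878
s S 198 ((0.478049099445343, -0.28965285420417786), 0.045093175023794174) 0.057208486250480715
```

```bash
python3 - <<'E'
from h import *
c=load("top0.npz");P=cloud(c)
for (u,v) in [(300,90),(290,60),(440,60),(280,110),(340,125),(220,100),(225,112),(150,60),(180,100),(115,80),(280,190),(340,190),(290,150),(295,125)]:
    print(u,v,P[v,u].round(3))
E
```

```text
300 90 [ 0.798 -0.255  0.268]
290 60 [ 0.864 -0.234  0.262]
440 60 [ 0.873 -0.552  0.262]
280 110 [ 0.79  -0.222  0.154]
340 125 [ 0.79  -0.395  0.037]
220 100 [ 0.805 -0.08   0.171]
225 112 [ 0.79  -0.089  0.127]
150 60 [0.903 0.091 0.155]
180 100 [0.842 0.037 0.055]
115 80 [0.83  0.149 0.211]
280 190 [ 0.603 -0.23   0.1  ]
340 190 [ 0.607 -0.381  0.099]
290 150 [ 0.712 -0.257  0.064]
295 125 [ 0.786 -0.272  0.039]
```

>>> send_rows(increments=[[0, 0, -25, 0, 0, 3.5, 1], [0, 0, -30, 0, 0, 3.5, 1], [0, 0, -30, 0, 0, 3.5, 1], [0, 0, -20, 0, 0, 3.3, 1]])

```text
clock: 0.43
position: [0.1312, -0.5345, 0.3036]
tool_rot: [[1.0, -0.003, 0.0], [-0.003, -1.0, -0.002], [0.0, 0.002, -1.0]]
force: [0.0, -0.5, -0.5]
width: 0.0928
```

>>> send_rows(increments=[[15, -11, 0, 0, 0, 0, 1], [25, -19, 0, 0, 0, 0, 1], [25, -19, 0, 0, 0, 0, 1], [25, -19, 0, 0, 0, 0, 1], [25, -19, 0, 0, 0, 0, 1], [25, -19, 0, 0, 0, 0, 1], [25, -19, 0, 0, 0, 0, 1], [25, -19, 0, 0, 0, 0, 1], [25, -19, 0, 0, 0, 0, 1], [25, -19, 0, 0, 0, 0, 1], [25, -19, 0, 0, 0, 0, 1], [25, -19, 0, 0, 0, 0, 1]])

```text
clock: 1.43
position: [0.4221, -0.3128, 0.3008]
tool_rot: [[1.0, -0.0, -0.001], [-0.0, -1.0, 0.001], [-0.001, -0.001, -1.0]]
force: [-0.0, -1.2, -0.5]
width: 0.0933
```

>>> send_rows(increments=[[25, -19, 0, 0, 0, 0, 1], [25, -19, 0, 0, 0, 0, 1], [25, -19, 0, 0, 0, 0, 1], [25, -19, 0, 0, 0, 0, 1], [25, -19, 0, 0, 0, 0, 1], [25, -19, 0, 0, 0, 0, 1], [25, -19, 0, 0, 0, 0, 1], [25, -19, 0, 0, 0, 0, 1], [16, -12, 0, 0, 0, 0, 1], [0, 0, 0, 0, 0, 0, 1], [0, 0, 0, 0, 0, 0, 1]])

```text
clock: 2.35
position: [0.6374, -0.1493, 0.2999]
tool_rot: [[1.0, 0.002, -0.002], [0.002, -1.0, 0.0], [-0.002, -0.0, -1.0]]
force: [-0.5, 0.1, -0.9]
width: 0.0931
```

>>> send_rows(increments=[[5, -2, 0, 0, 0, 0, 1], [5, -1, 20, 0, 0, 0, 1], [0, 0, 25, 0, 0, 0, 1], [0, 0, 25, 0, 0, 0, 1], [0, 0, 25, 0, 0, 0, 1], [0, 0, 25, 0, 0, 0, 1], [0, 0, 25, 0, 0, 0, 1], [0, 0, 25, 0, 0, 0, 1], [0, 0, 20, 0, 0, 0, 1], [0, 0, 15, 0, 0, 0, 1], [0, 0, 8, 0, 0, 0, 1], [0, 0, 0, 0, 0, 0, 1]])

```text
clock: 3.35
position: [0.6455, -0.1477, 0.0862]
tool_rot: [[1.0, -0.002, -0.004], [-0.002, -1.0, 0.001], [-0.004, -0.001, -1.0]]
force: [-0.2, 0.1, -0.1]
width: 0.093
```

```bash
python3 - <<'E'
from cell import *;from h import *
s=read_state();print(s["position"],s["width"])
for n in("top","side"):
    c=read_camera(n);np.savez(f"{n}1.npz",**c);u,v=map(int,proj(c,s["position"]));print(n,u,v)
    f=c["frame"][max(0,v-70):v+50,u-70:u+70];cv2.imwrite(f"pics/{n}1.png",cv2.resize(f,None,fx=4,fy=4,interpolation=cv2.INTER_CUBIC))
E
```

```text
[ 0.64545491 -0.14765478  0.08622434] 0.09299943774850945
top 247 173
side 225 192
```

View pics/side1.png

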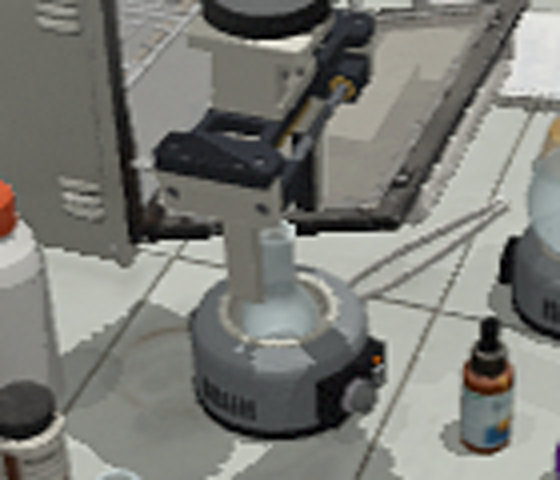

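>>> send_rows(increments=[[2, -1, 0, 0, 0, 0, 1], [0, 0, 0, 0, 0, 0, 0.5], [0, 0, 0, 0, 0, 0, 0.3], [0, 0, 0, 0, 0, 0, 0.2], [0, 0, 0, 0, 0, 0, 0.1], [0, 0, 0, 0, 0, 0, 0.1], [0, 0, 0, 0, 0, 0, 0.1], [0, 0, 0, 0, 0, 0, 0.1]], newtons=15)

```text
clock: 4.12
position: [0.6492, -0.1461, 0.0881]
tool_rot: [[1.0, -0.0, -0.0], [-0.0, -1.0, 0.0], [-0.0, -0.0, -1.0]]
force: [-0.2, 0.7, 0.0]
width: 0.0508
```

>>> send_rows(increments=[[0, 0, 0, 0, 0, 0, 0.1], [0, 0, 0, 0, 0, 0, 0.1], [0, 0, 0, 0, 0, 0, 0.1], [0, 0, 0, 0, 0, 0, 0.1], [0, 0, 0, 0, 0, 0, 0.1], [0, 0, 0, 0, 0, 0, 0.1]])

```text
clock: 4.62
position: [0.6492, -0.1462, 0.0882]
tool_rot: [[1.0, -0.0, -0.0], [-0.0, -1.0, -0.0], [-0.0, 0.0, -1.0]]
force: [0.0, 0.2, 0.2]
width: 0.0235
```

>>> send_rows(increments=[[0, 0, -4, 0, 0, 0, 0.1], [0, 0, -10, 0, 0, 0, 0.1], [0, 0, -18, 0, 0, 0, 0.1], [0, 0, -18, 0, 0, 0, 0.1], [0, 0, -18, 0, 0, 0, 0.1], [0, 0, -18, 0, 0, 0, 0.1], [0, 0, -18, 0, 0, 0, 0.1], [0, 0, -14, 0, 0, 0, 0.1], [0, 0, -8, 0, 0, 0, 0.1], [-7, -6, 0, 0, 0, 0, 0.1], [-14, -12, 0, 0, 0, 0, 0.1], [-18, -17, 0, 0, 0, 0, 0.1]])

```text
clock: 5.62
position: [0.6094, -0.1114, 0.2129]
tool_rot: [[1.0, -0.001, -0.001], [-0.001, -1.0, 0.0], [-0.001, -0.0, -1.0]]
force: [0.1, -0.6, 0.4]
width: 0.0235
```

>>> send_rows(increments=[[-20, -18, 0, 0, 0, 0, 0.1], [-20, -18, 0, 0, 0, 0, 0.1], [-20, -18, 0, 0, 0, 0, 0.1], [-20, -18, 0, 0, 0, 0, 0.1], [-20, -18, 0, 0, 0, 0, 0.1], [-18, -17, 0, 0, 0, 0, 0.1], [-11, -10, 0, 0, 0, 0, 0.1], [-5, -5, 0, 0, 0, 0, 0.1], [0, 0, 0, 0, 0, 0, 0.1], [0, 0, 0, 0, 0, 0, 0.1]])

```text
clock: 6.45
position: [0.4768, 0.0106, 0.2142]
tool_rot: [[1.0, 0.0, 0.001], [0.0, -1.0, -0.0], [0.001, 0.0, -1.0]]
force: [-0.0, 0.1, -0.4]
width: 0.0238
```

```bash
python3 - <<'E'
from cell import *;from h import *
s=read_state();print(s["position"],s["width"])
for n in("top","side"):
    c=read_camera(n);np.savez(f"{n}2.npz",**c);cv2.imwrite(f"pics/{n}2.png",c["frame"][100:340,80:400].repeat(2,0).repeat(2,1))
E
```

```text
[0.476753   0.01058743 0.21421769] 0.02382926908070677
```

View pics/side2.png

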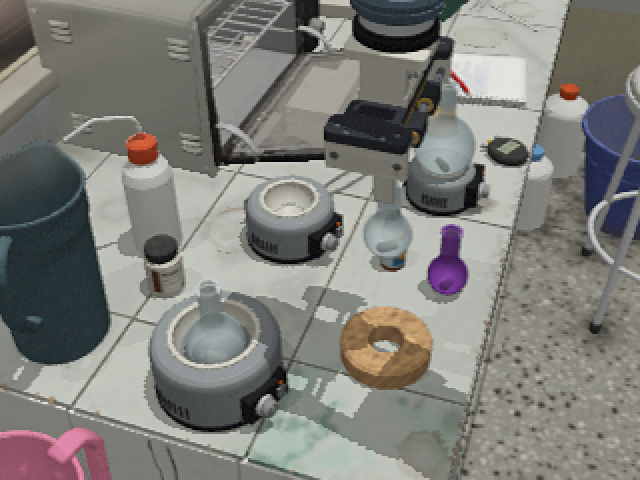

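```bash
python3 - <<'E'
from h import *
s=load("side2.npz");c=load("top2.npz")
print(proj(s,[.475,.0106,.183]), onz(s,274,216,.183))
# bowl fit M: cream ring outer via hull in side
for nm,cam,box,z in(("M",s,(195,180,250,235),.066),("M",c,(222,148,275,200),.066),("L",s,(150,235,225,320),.078)):
    x0,y0,x1,y1=box;hsv=cam["frame"][y0:y1,x0:x1];
    f=hsv.astype(int);m=((f[...,2]-f[...,0])>8)&(f[...,2]>110);m=m.astype(np.uint8)
    k,lab,st,_=cv2.connectedComponentsWithStats(m);i=1+np.argmax(st[1:,4]);h=cv2.convexHull(cv2.findNonZero((lab==i).astype(np.uint8)))
    pp=np.array([onz(cam,u+x0,v+y0,z)[:2] for u,v in h[:,0]]);(a,r)=cv2.minEnclosingCircle(pp.astype(np.float32));print(nm,a,r,st[i])
E
```

```text
[274.66910581 217.23595435] [0.47730935 0.00737064 0.183     ]
M (0.6509502530097961, -0.14758442342281342) 0.03928858041763306 [ 15  10  29  19 420]
M (0.6490857601165771, -0.14512714743614197) 0.03804229944944382 [ 11  11  29  29 608]
L (0.6392183303833008, 0.10197480022907257) 0.04938207194209099 [ 14  14  46  36 485]
```

>>> send_rows(increments=[[-2, -1, 5, 0, 0, 0, 0.1], [0, 0, 15, 0, 0, 0, 0.1], [0, 0, 20, 0, 0, 0, 0.1], [0, 0, 20, 0, 0, 0, 0.1], [0, 0, 20, 0, 0, 0, 0.1], [0, 0, 18, 0, 0, 0, 0.1], [0, 0, 14, 0, 0, 0, 0.1], [0, 0, 10, 0, 0, 0, 0.1], [0, 0, 6, 0, 0, 0, 0.1], [0, 0, 4, 0, 0, 0, 0.1], [0, 0, 0, 0, 0, 0, 0.1], [0, 0, 0, 0, 0, 0, 0.1]])

```text
clock: 7.55
position: [0.4747, 0.0117, 0.0825]
tool_rot: [[1.0, -0.0, 0.001], [-0.0, -1.0, -0.0], [0.001, 0.0, -1.0]]
force: [0.0, 0.5, -0.1]
width: 0.0236
```

>>> send_rows(increments=[[0, 0, 2, 0, 0, 0, 0.1], [0, 0, 1, 0, 0, 0, 0.1], [0, 0, 1, 0, 0, 0, 0.1], [0, 0, 1, 0, 0, 0, 0.1], [0, 0, 0, 0, 0, 0, 0.1]])

```text
clock: 7.97
position: [0.4742, 0.0119, 0.0772]
tool_rot: [[1.0, 0.0, 0.0], [0.0, -1.0, -0.0], [0.0, 0.0, -1.0]]
force: [0.5, 0.2, 0.3]
width: 0.0236
```

>>> send_rows(increments=[[0, 0, 1, 0, 0, 0, 0.1], [0, 0, 0, 0, 0, 0, 0.1], [0, 0, 0, 0, 0, 0, 0.1]])

```text
clock: 8.22
position: [0.4743, 0.0118, 0.0762]
tool_rot: [[1.0, 0.0, 0.0], [0.0, -1.0, -0.0], [0.0, 0.0, -1.0]]
force: [-1.1, 0.1, -0.1]
width: 0.0236
```

>>> send_rows(increments=[[0, 0, 1, 0, 0, 0, 0.1], [0, 0, 0, 0, 0, 0, 0.1], [0, 0, 0, 0, 0, 0, 0.1]])

```text
clock: 8.47
position: [0.4745, 0.0117, 0.0755]
tool_rot: [[1.0, -0.0, 0.001], [-0.0, -1.0, -0.0], [0.001, 0.0, -1.0]]
force: [0.0, -0.5, 2.1]
width: 0.0234
```

>>> send_rows(increments=[[0, 0, 0.8, 0, 0, 0, 0.1], [0, 0, 0, 0, 0, 0, 0.1], [0, 0, 0, 0, 0, 0, 0.1]])

```text
clock: 8.72
position: [0.4748, 0.0116, 0.0751]
tool_rot: [[1.0, 0.0, 0.001], [0.0, -1.0, -0.001], [0.001, 0.001, -1.0]]
force: [-0.8, -1.2, 6.4]
width: 0.0236
```

>>> send_rows(increments=[[0, 0, 0, 0, 0, 0, 0.3], [0, 0, 0, 0, 0, 0, 0.35], [0, 0, 0, 0, 0, 0, 0.4], [0, 0, 0, 0, 0, 0, 0.6], [0, 0, 0, 0, 0, 0, 0.6], [0, 0, 0, 0, 0, 0, 0.7], [0, 0, 0, 0, 0, 0, 0.7], [0, 0, -3, 0, 0, 0, 0.7], [0, 0, -10, 0, 0, 0, 0.7], [0, 0, -20, 0, 0, 0, 0.8], [0, 0, -25, 0, 0, 0, 1], [0, 0, -25, 0, 0, 0, 1]])

```text
clock: 9.72
position: [0.4738, 0.0119, 0.1588]
tool_rot: [[1.0, -0.0, -0.001], [-0.0, -1.0, 0.0], [-0.001, -0.0, -1.0]]
force: [-0.0, -0.1, -0.0]
width: 0.0808
```

```bash
python3 - <<'E'
from cell import *;from h import *
s=read_state();print(s["position"],s["width"])
for n in("top","side"):
    c=read_camera(n);np.savez(f"{n}3.npz",**c);cv2.imwrite(f"pics/{n}3.png",c["frame"][100:340,80:400].repeat(2,0).repeat(2,1))
E
```

```text
[0.47383631 0.01193664 0.15881425] 0.08081839394625429
```

View pics/side3.png

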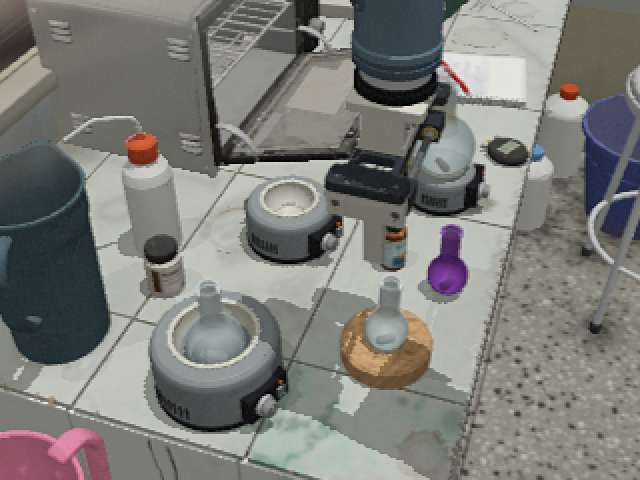

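>>> send_rows(increments=[[0, 0, -30, 0, 0, 0, 1], [0, 0, -25, 0, 0, 0, 1], [10, -5, -10, 0, 0, 0, 1], [20, -11, 0, 0, 0, 0, 1], [25, -14, 0, 0, 0, 0, 1], [25, -14, 0, 0, 0, 0, 1], [25, -14, 0, 0, 0, 0, 1], [25, -14, 0, 0, 0, 0, 1], [20, -11, 0, 0, 0, 0, 1], [13, -6, 10, 0, 0, 0, 1], [0, 0, 20, 0, 0, 0, 1], [0, 0, 10, 0, 0, 0, 1]])

```text
clock: 10.82
position: [0.6366, 0.1013, 0.1796]
tool_rot: [[1.0, 0.001, -0.003], [0.001, -1.0, 0.0], [-0.003, -0.0, -1.0]]
force: [-0.7, -0.1, -0.1]
width: 0.093
```

>>> send_rows(increments=[[0, 0, 0, 0, 0, 0, 1], [0, 0, 0, 0, 0, 0, 1]])

```text
clock: 10.98
position: [0.6362, 0.1007, 0.1817]
tool_rot: [[1.0, -0.0, -0.002], [-0.0, -1.0, -0.0], [-0.002, 0.0, -1.0]]
force: [0.6, 0.3, 0.6]
width: 0.0931
```

```bash
python3 - <<'E'
from cell import *;from h import *
s=read_state();print(s["position"],s["width"])
for n in("top","side"):
    c=read_camera(n);np.savez(f"{n}4.npz",**c);cv2.imwrite(f"pics/{n}4.png",c["frame"][100:340,80:400].repeat(2,0).repeat(2,1))
E
```

```text
[0.63622735 0.10066343 0.18165341] 0.09311185083947099
```

View pics/side4.png

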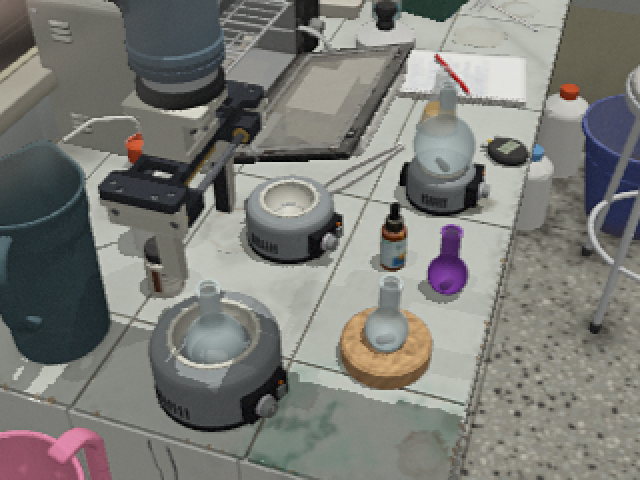

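>>> send_rows(increments=[[1, -1, 10, 0, 0, 0, 1], [0, 0, 18, 0, 0, 0, 1], [0, 0, 20, 0, 0, 0, 1], [0, 0, 16, 0, 0, 0, 1], [0, 0, 8, 0, 0, 0, 1], [0, 0, 4, 0, 0, 0, 1], [0, 0, 0, 0, 0, 0, 0.5], [0, 0, 0, 0, 0, 0, 0.4], [0, 0, 0, 0, 0, 0, 0.3], [0, 0, 0, 0, 0, 0, 0.2], [0, 0, 0, 0, 0, 0, 0.1], [0, 0, 0, 0, 0, 0, 0.1]])

```text
clock: 12.08
position: [0.6386, 0.1018, 0.107]
tool_rot: [[1.0, -0.0, 0.001], [-0.0, -1.0, -0.0], [0.001, 0.0, -1.0]]
force: [-1.5, -0.5, 0.4]
width: 0.0577
```

>>> send_rows(increments=[[0, 0, 0, 0, 0, 0, 0.1], [0, 0, 0, 0, 0, 0, 0.1], [0, 0, 0, 0, 0, 0, 0.1], [0, 0, 0, 0, 0, 0, 0.1], [0, 0, 0, 0, 0, 0, 0.1], [0, 0, 0, 0, 0, 0, 0.1], [0, 0, 0, 0, 0, 0, 0.1], [0, 0, 0, 0, 0, 0, 0.1], [0, 0, 0, 0, 0, 0, 0.1]])

```text
clock: 12.83
position: [0.6382, 0.1019, 0.1063]
tool_rot: [[1.0, -0.0, -0.0], [-0.0, -1.0, 0.0], [-0.0, -0.0, -1.0]]
force: [-0.7, -1.3, 0.1]
width: 0.0239
```

>>> send_rows(increments=[[0, 0, -4, 0, 0, 0, 0.1], [0, 0, -10, 0, 0, 0, 0.1], [0, 0, -18, 0, 0, 0, 0.1], [0, 0, -20, 0, 0, 0, 0.1], [0, 0, -20, 0, 0, 0, 0.1], [0, 0, -18, 0, 0, 0, 0.1], [0, 0, -12, 0, 0, 0, 0.1], [0, 6, -8, 0, 0, 0, 0.1], [0, 14, 0, 0, 0, 0, 0.1], [1, 20, 0, 0, 0, 0, 0.1], [1, 22, 0, 0, 0, 0, 0.1], [1, 22, 0, 0, 0, 0, 0.1]])

```text
clock: 13.83
position: [0.6405, 0.016, 0.2154]
tool_rot: [[1.0, 0.0, -0.002], [0.0, -1.0, -0.0], [-0.002, 0.0, -1.0]]
force: [0.3, -0.9, -1.2]
width: 0.0233
```

>>> send_rows(increments=[[1, 22, 0, 0, 0, 0, 0.1], [1, 22, 0, 0, 0, 0, 0.1], [1, 22, 0, 0, 0, 0, 0.1], [1, 22, 0, 0, 0, 0, 0.1], [1, 22, 0, 0, 0, 0, 0.1], [1, 22, 0, 0, 0, 0, 0.1], [0, 16, 0, 0, 0, 0, 0.1], [0, 10, 0, 0, 0, 0, 0.1], [0, 4, 0, 0, 0, 0, 0.1], [0, 0, 0, 0, 0, 0, 0.1], [0, 0, 0, 0, 0, 0, 0.1], [0, 0, 0, 0, 0, 0, 0.1]])

```text
clock: 14.83
position: [0.6472, -0.143, 0.2164]
tool_rot: [[1.0, 0.001, -0.0], [0.001, -1.0, 0.0], [-0.0, -0.0, -1.0]]
force: [-0.2, 0.1, -0.6]
width: 0.0235
```

```bash
python3 - <<'E'
from cell import *;from h import *
s=read_state();print(s["position"],s["width"],s["joint_pos"])
for n in("top","side"):
    c=read_camera(n);np.savez(f"{n}5.npz",**c);cv2.imwrite(f"pics/{n}5.png",c["frame"][100:340,80:400].repeat(2,0).repeat(2,1))
print(proj(c,s["position"]-[0,0,.0423]))
# L bowl
for cam,box,z in((c,(150,235,225,320),.078),(load("top5.npz"),(120,145,190,210),.078)):
    x0,y0,x1,y1=box;f=cam["frame"][y0:y1,x0:x1].astype(int);m=((f[...,2]-f[...,0])>8)&(f[...,2]>110);m=m.astype(np.uint8)
    k,lab,st,_=cv2.connectedComponentsWithStats(m);i=1+np.argmax(st[1:,4]);h=cv2.convexHull(cv2.findNonZero((lab==i).astype(np.uint8)))
    pp=np.array([onz(cam,u+x0,v+y0,z)[:2] for u,v in h[:,0]]);(a,r)=cv2.minEnclosingCircle(pp.astype(np.float32));print("L",a,r,st[i])
E
```

```text
[ 0.64721195 -0.14298984  0.21638099] 0.02350804405143127 [-2.20958450e+01  2.60080180e+01  6.88763669e+01  2.44084765e-02
  8.51296934e+01  6.78413007e+01]
[222.94414428 165.2798631 ]
L (0.6392332315444946, 0.10182180255651474) 0.04946734383702278 [ 14  14  46  36 696]
L (0.5674275159835815, 0.034101977944374084) 0.01667746715247631 [50 51  9 14 29]
```

View pics/side5.png

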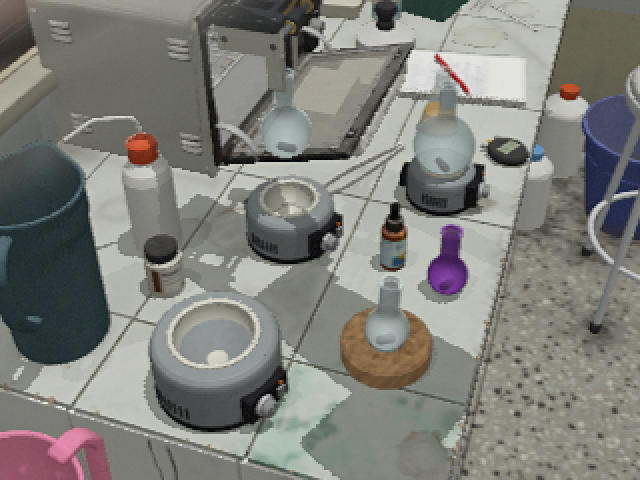

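>>> send_rows(increments=[[1, 3, 6, 0, 0, 0, 0.1], [0, 0, 14, 0, 0, 0, 0.1], [0, 0, 18, 0, 0, 0, 0.1], [0, 0, 18, 0, 0, 0, 0.1], [0, 0, 14, 0, 0, 0, 0.1], [0, 0, 10, 0, 0, 0, 0.1], [0, 0, 6, 0, 0, 0, 0.1], [0, 0, 5, 0, 0, 0, 0.1], [0, 0, 4, 0, 0, 0, 0.1], [0, 0, 2, 0, 0, 0, 0.1], [0, 0, 0, 0, 0, 0, 0.1], [0, 0, 0, 0, 0, 0, 0.1]])

```text
clock: 15.93
position: [0.6485, -0.1473, 0.1199]
tool_rot: [[1.0, -0.0, 0.001], [-0.0, -1.0, -0.0], [0.001, 0.0, -1.0]]
force: [-0.4, -0.1, -0.9]
width: 0.0235
```

>>> send_rows(increments=[[0, 0, 2, 0, 0, 0, 0.1], [0, 0, 2, 0, 0, 0, 0.1], [0, 0, 1, 0, 0, 0, 0.1], [0, 0, 0, 0, 0, 0, 0.1], [0, 0, 0, 0, 0, 0, 0.1]])

```text
clock: 16.35
position: [0.6481, -0.1471, 0.1143]
tool_rot: [[1.0, -0.0, -0.0], [-0.0, -1.0, 0.0], [-0.0, -0.0, -1.0]]
force: [-0.7, 0.1, -1.8]
width: 0.0234
```

>>> send_rows(increments=[[0, -1, 2, 0, 0, 0, 0.1], [0, 0, 1, 0, 0, 0, 0.1], [0, 0, 0, 0, 0, 0, 0.1], [0, 0, 0, 0, 0, 0, 0.1]])

```text
clock: 16.68
position: [0.6481, -0.1461, 0.1112]
tool_rot: [[1.0, 0.0, -0.0], [0.0, -1.0, 0.0], [-0.0, -0.0, -1.0]]
force: [0.0, 0.3, -1.1]
width: 0.0233
```

>>> send_rows(increments=[[0, 0, 1, 0, 0, 0, 0.1], [0, 0, 1, 0, 0, 0, 0.1], [0, 0, 0, 0, 0, 0, 0.1], [0, 0, 0, 0, 0, 0, 0.1]])

```text
clock: 17.02
position: [0.6484, -0.1463, 0.1095]
tool_rot: [[1.0, -0.0, 0.001], [-0.0, -1.0, -0.0], [0.001, 0.0, -1.0]]
force: [-0.4, -0.4, -0.6]
width: 0.0237
```

>>> send_rows(increments=[[0, 0, 1, 0, 0, 0, 0.1], [0, 0, 0, 0, 0, 0, 0.1], [0, 0, 0, 0, 0, 0, 0.1]])

```text
clock: 17.27
position: [0.6486, -0.1465, 0.1089]
tool_rot: [[1.0, -0.0, 0.001], [-0.0, -1.0, -0.001], [0.001, 0.001, -1.0]]
force: [0.5, 0.3, 3.4]
width: 0.0238
```

>>> send_rows(increments=[[0, 0, 0.6, 0, 0, 0, 0.1], [0, 0, 0, 0, 0, 0, 0.1], [0, 0, 0, 0, 0, 0, 0.1]])

```text
clock: 17.52
position: [0.6488, -0.1466, 0.1086]
tool_rot: [[1.0, -0.0, 0.002], [-0.0, -1.0, -0.001], [0.002, 0.001, -1.0]]
force: [0.6, -1.3, 5.8]
width: 0.0233
```

>>> send_rows(increments=[[0, 0, 0, 0, 0, 0, 0.3], [0, 0, 0, 0, 0, 0, 0.35], [0, 0, 0, 0, 0, 0, 0.4], [0, 0, 0, 0, 0, 0, 0.6], [0, 0, 0, 0, 0, 0, 0.6], [0, 0, 0, 0, 0, 0, 0.7], [0, 0, 0, 0, 0, 0, 0.7], [0, 0, -3, 0, 0, 0, 0.8], [0, 0, -10, 0, 0, 0, 0.8], [0, 0, -20, 0, 0, 0, 0.9], [0, 0, -25, 0, 0, 0, 1], [0, 0, -25, 0, 0, 0, 1]])

```text
clock: 18.52
position: [0.648, -0.1461, 0.1921]
tool_rot: [[1.0, -0.0, -0.001], [-0.0, -1.0, 0.0], [-0.001, -0.0, -1.0]]
force: [0.2, -0.8, -1.3]
width: 0.0896
```

```bash
python3 - <<'E'
from cell import *;from h import *
s=read_state();print(s["position"],s["width"])
for n in("top","side"):
    c=read_camera(n);np.savez(f"{n}6.npz",**c);cv2.imwrite(f"pics/{n}6.png",c["frame"][100:340,80:400].repeat(2,0).repeat(2,1))
print(proj(c,[.648,-.146,.148]))
E
```

```text
[ 0.64796255 -0.1460602   0.19214315] 0.08960754940857016
[223.5284117  173.31171211]
```

View pics/side6.png

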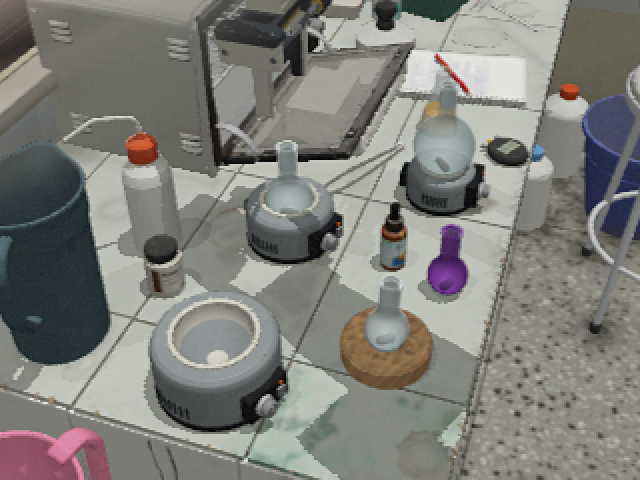

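>>> send_rows(increments=[[0, 0, -30, 0, 0, 0, 1], [0, 0, -30, 0, 0, 0, 1], [-10, 9, -8, 0, 0, 0, 1], [-20, 17, 0, 0, 0, 0, 1], [-24, 20, 0, 0, 0, 0, 1], [-24, 20, 0, 0, 0, 0, 1], [-24, 20, 0, 0, 0, 0, 1], [-24, 20, 0, 0, 0, 0, 1], [-20, 17, 0, 0, 0, 0, 1], [-14, 12, 0, 0, 0, 0, 1], [-8, 8, 0, 0, 0, 0, 1], [0, 0, 0, 0, 0, 0, 1]])

```text
clock: 19.62
position: [0.4785, -0.2907, 0.2586]
tool_rot: [[1.0, -0.003, -0.001], [-0.003, -1.0, -0.0], [-0.001, 0.0, -1.0]]
force: [-0.8, -0.7, 0.0]
width: 0.0927
```

>>> send_rows(increments=[[0, 0, 10, 0, 0, 0, 1], [0, 0, 10, 0, 0, 0, 1], [0, 0, 8, 0, 0, 0, 1], [0, 0, 0, 0, 0, 0, 1], [0, 0, 0, 0, 0, 0, 1]])

```text
clock: 20.03
position: [0.4803, -0.288, 0.2294]
tool_rot: [[1.0, 0.001, -0.002], [0.001, -1.0, 0.002], [-0.002, -0.002, -1.0]]
force: [-0.5, -0.6, 0.7]
width: 0.0933
```

```bash
python3 - <<'E'
from cell import *;from h import *
s=read_state();print(s["position"],s["width"])
for n in("top","side"):
    c=read_camera(n);np.savez(f"{n}7.npz",**c);cv2.imwrite(f"pics/{n}7.png",c["frame"][100:340,80:400].repeat(2,0).repeat(2,1))
E
```

```text
[ 0.48030044 -0.28799962  0.22942146] 0.09334687975269765
```

View pics/side7.png

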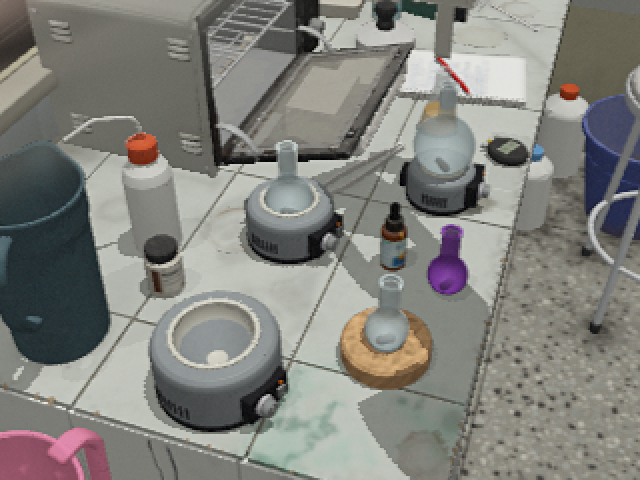

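>>> send_rows(increments=[[0, 1, 10, 0, 0, 0, 1], [0, 0, 18, 0, 0, 0, 1], [0, 0, 20, 0, 0, 0, 1], [0, 0, 18, 0, 0, 0, 1], [0, 0, 12, 0, 0, 0, 1], [0, 0, 6, 0, 0, 0, 1], [0, 0, 1, 0, 0, 0, 1], [0, 0, 0, 0, 0, 0, 0.6], [0, 0, 0, 0, 0, 0, 0.5], [0, 0, 0, 0, 0, 0, 0.4], [0, 0, 0, 0, 0, 0, 0.4], [0, 0, 0, 0, 0, 0, 0.4]], newtons=18)

```text
clock: 21.13
position: [0.4805, -0.2904, 0.1465]
tool_rot: [[1.0, -0.0, 0.001], [-0.0, -1.0, -0.001], [0.001, 0.001, -1.0]]
force: [-0.7, -0.4, -0.4]
width: 0.0644
```

>>> send_rows(increments=[[0, 0, 0, 0, 0, 0, 0.4], [0, 0, 0, 0, 0, 0, 0.4], [0, 0, 0, 0, 0, 0, 0.35], [0, 0, 0, 0, 0, 0, 0.32], [0, 0, 0, 0, 0, 0, 0.3], [0, 0, 0, 0, 0, 0, 0.28], [0, 0, 0, 0, 0, 0, 0.26], [0, 0, 0, 0, 0, 0, 0.24], [0, 0, 0, 0, 0, 0, 0.2], [0, 0, 0, 0, 0, 0, 0.1], [0, 0, 0, 0, 0, 0, 0.1], [0, 0, 0, 0, 0, 0, 0.1]])

```text
clock: 22.13
position: [0.4802, -0.2903, 0.1458]
tool_rot: [[1.0, -0.0, 0.0], [-0.0, -1.0, -0.0], [0.0, 0.0, -1.0]]
force: [-0.2, -1.7, -0.3]
width: 0.0235
```

```bash
python3 - <<'E'
from cell import *;from h import *
s=read_state();print(s["position"],s["width"],s["force"])
for n in("top","side"):
    c=read_camera(n);np.savez(f"{n}8.npz",**c);cv2.imwrite(f"pics/{n}8.png",cv2.resize(c["frame"][60:220,220:420],None,fx=3,fy=3))
E
```

```text
[ 0.48023468 -0.29030377  0.14580102] 0.023514549536836713 [-0.18431452 -1.73553324 -0.32027791]
```

View pics/side8.png

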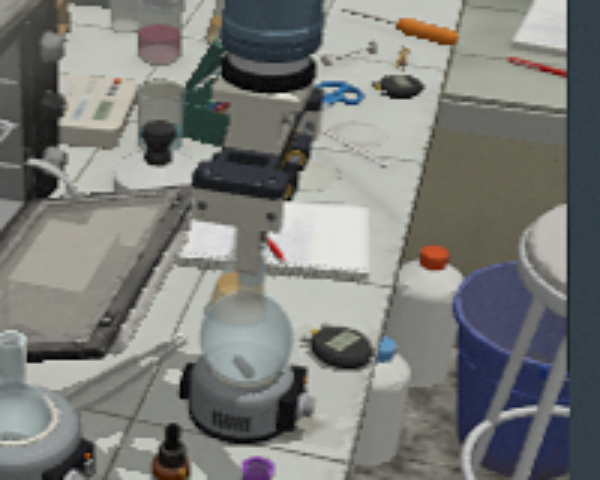

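>>> send_rows(increments=[[0, 0, -3, 0, 0, 0, 0.1], [0, 0, -8, 0, 0, 0, 0.1], [0, 0, -14, 0, 0, 0, 0.1], [0, 0, -20, 0, 0, 0, 0.1], [0, 0, -22, 0, 0, 0, 0.1], [0, 0, -22, 0, 0, 0, 0.1], [0, 0, -16, 0, 0, 0, 0.1], [0, 0, -10, 0, 0, 0, 0.1], [2, -5, -5, 0, 0, 0, 0.1], [5, -12, 0, 0, 0, 0, 0.1], [7, -17, 0, 0, 0, 0, 0.1], [8, -20, 0, 0, 0, 0, 0.1]])

```text
clock: 23.23
position: [0.5019, -0.2348, 0.2643]
tool_rot: [[1.0, -0.001, -0.002], [-0.001, -1.0, 0.002], [-0.002, -0.002, -1.0]]
force: [0.3, 0.4, -0.5]
width: 0.0233
```

>>> send_rows(increments=[[8, -20, 0, 0, 0, 0, 0.1], [8, -20, 0, 0, 0, 0, 0.1], [8, -20, 0, 0, 0, 0, 0.1], [8, -20, 0, 0, 0, 0, 0.1], [8, -20, 0, 0, 0, 0, 0.1], [8, -20, 0, 0, 0, 0, 0.1], [8, -20, 0, 0, 0, 0, 0.1], [8, -20, 0, 0, 0, 0, 0.1], [8, -20, 0, 0, 0, 0, 0.1], [8, -20, 0, 0, 0, 0, 0.1], [8, -20, 0, 0, 0, 0, 0.1], [8, -20, 0, 0, 0, 0, 0.1]])

```text
clock: 24.23
position: [0.5975, 0.0064, 0.2641]
tool_rot: [[1.0, 0.001, -0.003], [0.001, -1.0, 0.001], [-0.003, -0.001, -1.0]]
force: [0.5, 0.5, -1.5]
width: 0.0235
```

>>> send_rows(increments=[[8, -20, 0, 0, 0, 0, 0.1], [8, -20, 0, 0, 0, 0, 0.1], [8, -20, 0, 0, 0, 0, 0.1], [6, -16, 0, 0, 0, 0, 0.1], [4, -10, 0, 0, 0, 0, 0.1], [2, -4, 0, 0, 0, 0, 0.1], [0, 0, 0, 0, 0, 0, 0.1], [0, 0, 0, 0, 0, 0, 0.1], [0, 0, 0, 0, 0, 0, 0.1]])

```text
clock: 24.98
position: [0.6339, 0.0931, 0.2656]
tool_rot: [[1.0, -0.001, -0.001], [-0.001, -1.0, -0.0], [-0.001, 0.0, -1.0]]
force: [0.3, -0.2, -1.2]
width: 0.0236
```

```bash
python3 - <<'E'
from cell import *;from h import *
s=read_state();print(s["position"],s["width"],s["force"])
for n in("top","side"):
    c=read_camera(n);np.savez(f"{n}9.npz",**c);cv2.imwrite(f"pics/{n}9.png",c["frame"][100:340,80:400].repeat(2,0).repeat(2,1))
print(proj(c,s["position"]-[0,0,.0558]))
# S bowl cream ring
for cam,box,z in((c,(280,170,330,210),.058),(load("top9.npz"),(280,215,325,265),.058)):
    x0,y0,x1,y1=box;f=cam["frame"][y0:y1,x0:x1].astype(int);m=((f[...,2]-f[...,0])>8)&(f[...,2]>110);m=m.astype(np.uint8)
    k,lab,st,_=cv2.connectedComponentsWithStats(m);i=1+np.argmax(st[1:,4]);h=cv2.convexHull(cv2.findNonZero((lab==i).astype(np.uint8)))
    pp=np.array([onz(cam,u+x0,v+y0,z)[:2] for u,v in h[:,0]]);(a,r)=cv2.minEnclosingCircle(pp.astype(np.float32));print("S",a,r,st[i])
E
```

```text
[0.63390097 0.09305718 0.26558391] 0.023570793179832964 [ 0.28066415 -0.22716958 -1.20913058]
[184.46180239 216.85254706]
S (0.4802715480327606, -0.2924840748310089) 0.03224173188209534 [ 10   5  23  14 252]
S (0.4788984954357147, -0.29031476378440857) 0.03170039877295494 [ 10  13  24  24 440]
```

View pics/side9.png

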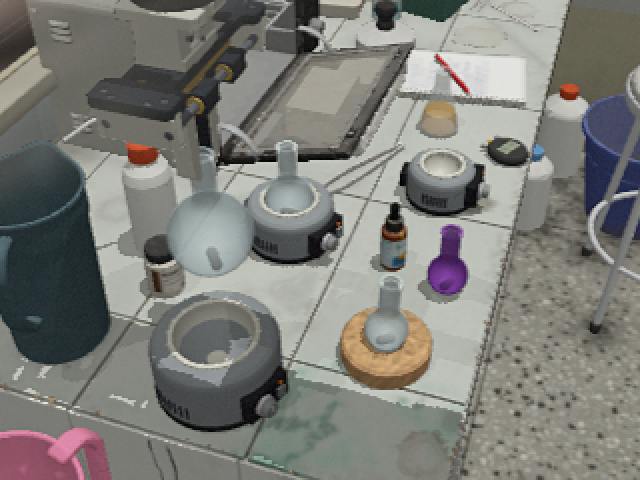

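>>> send_rows(increments=[[3, -5, 4, 0, 0, 0, 0.1], [2, -4, 12, 0, 0, 0, 0.1], [0, 0, 20, 0, 0, 0, 0.1], [0, 0, 20, 0, 0, 0, 0.1], [0, 0, 20, 0, 0, 0, 0.1], [0, 0, 16, 0, 0, 0, 0.1], [0, 0, 12, 0, 0, 0, 0.1], [0, 0, 8, 0, 0, 0, 0.1], [0, 0, 5, 0, 0, 0, 0.1], [0, 0, 3, 0, 0, 0, 0.1], [0, 0, 0, 0, 0, 0, 0.1], [0, 0, 0, 0, 0, 0, 0.1]])

```text
clock: 26.08
position: [0.6397, 0.1028, 0.1463]
tool_rot: [[1.0, -0.0, 0.001], [-0.0, -1.0, -0.0], [0.001, 0.0, -1.0]]
force: [0.9, -0.5, -1.0]
width: 0.0237
```

>>> send_rows(increments=[[0, 0, 3, 0, 0, 0, 0.1], [0, 0, 2, 0, 0, 0, 0.1], [0, 0, 1, 0, 0, 0, 0.1], [0, 0, 0, 0, 0, 0, 0.1], [0, 0, 0, 0, 0, 0, 0.1]])

```text
clock: 26.5
position: [0.6392, 0.1029, 0.1398]
tool_rot: [[1.0, 0.0, 0.0], [0.0, -1.0, 0.0], [0.0, -0.0, -1.0]]
force: [-0.3, -0.2, -0.2]
width: 0.0231
```

>>> send_rows(increments=[[0, 1, 2, 0, 0, 0, 0.1], [0, 0, 1, 0, 0, 0, 0.1], [0, 0, 0, 0, 0, 0, 0.1], [0, 0, 0, 0, 0, 0, 0.1]])

```text
clock: 26.83
position: [0.6391, 0.1018, 0.1366]
tool_rot: [[1.0, -0.0, -0.0], [-0.0, -1.0, 0.0], [-0.0, -0.0, -1.0]]
force: [0.3, 0.1, -0.4]
width: 0.0237
```

>>> send_rows(increments=[[0, 0, 1, 0, 0, 0, 0.1], [0, 0, 1, 0, 0, 0, 0.1], [0, 0, 0, 0, 0, 0, 0.1], [0, 0, 0, 0, 0, 0, 0.1]])

```text
clock: 27.17
position: [0.6392, 0.1019, 0.1347]
tool_rot: [[1.0, 0.0, 0.0], [0.0, -1.0, 0.0], [0.0, -0.0, -1.0]]
force: [0.3, 0.1, 0.2]
width: 0.0237
```

>>> send_rows(increments=[[0, 0, 1, 0, 0, 0, 0.1], [0, 0, 0, 0, 0, 0, 0.1], [0, 0, 0, 0, 0, 0, 0.1]])

```text
clock: 27.42
position: [0.6394, 0.102, 0.134]
tool_rot: [[1.0, -0.0, 0.001], [-0.0, -1.0, 0.0], [0.001, -0.0, -1.0]]
force: [0.3, 0.7, 0.7]
width: 0.0235
```

>>> send_rows(increments=[[0, 0, 0.8, 0, 0, 0, 0.1], [0, 0, 0, 0, 0, 0, 0.1], [0, 0, 0, 0, 0, 0, 0.1]])

```text
clock: 27.67
position: [0.6396, 0.1021, 0.1335]
tool_rot: [[1.0, 0.0, 0.001], [0.0, -1.0, 0.0], [0.001, -0.0, -1.0]]
force: [-0.3, 1.4, 4.0]
width: 0.0233
```

>>> send_rows(increments=[[0, 0, 0, 0, 0, 0, 0.3], [0, 0, 0, 0, 0, 0, 0.35], [0, 0, 0, 0, 0, 0, 0.4], [0, 0, 0, 0, 0, 0, 0.6], [0, 0, 0, 0, 0, 0, 0.6], [0, 0, 0, 0, 0, 0, 0.7], [0, 0, 0, 0, 0, 0, 0.7], [0, 0, -3, 0, 0, 0, 0.8], [0, 0, -10, 0, 0, 0, 0.8], [0, 0, -20, 0, 0, 0, 0.9], [0, 0, -25, 0, 0, 0, 1], [0, 0, -25, 0, 0, 0, 1]])

```text
clock: 28.67
position: [0.6389, 0.1018, 0.2174]
tool_rot: [[1.0, -0.0, -0.001], [-0.0, -1.0, -0.0], [-0.001, 0.0, -1.0]]
force: [0.6, 0.3, 0.4]
width: 0.0896
```

```bash
python3 - <<'E'
from cell import *;from h import *
s=read_state();print(s["position"],s["width"])
for n in("top","side"):
    c=read_camera(n);np.savez(f"{n}10.npz",**c);cv2.imwrite(f"pics/{n}10.png",c["frame"][100:340,80:400].repeat(2,0).repeat(2,1))
print("lip L exp",proj(c,[.639,.102,.1725]),"small lip exp",proj(c,[.474,.0118,.1145]))
E
```

```text
[0.63894504 0.10181641 0.21738918] 0.08959941154321559
lip L exp [182.00349763 233.36075858] small lip exp [273.88440903 241.88619981]
```

View pics/side10.png

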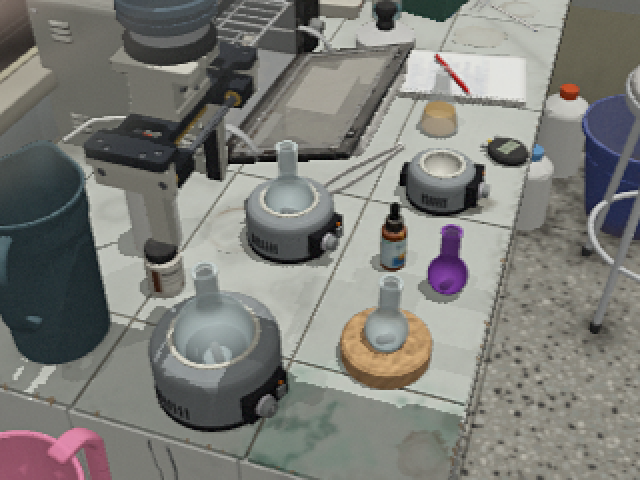

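>>> send_rows(increments=[[-5, 2, -15, 0, 0, 0, 1], [-20, 11, 0, 0, 0, 0, 1], [-25, 14, 0, 0, 0, 0, 1], [-25, 14, 0, 0, 0, 0, 1], [-25, 14, 0, 0, 0, 0, 1], [-25, 14, 0, 0, 0, 0, 1], [-20, 11, 0, 0, 0, 0, 1], [-13, 7, 0, 0, 0, 0, 1], [-6, 3, 20, 0, 0, 0, 1], [0, 0, 30, 0, 0, 0, 1], [0, 0, 25, 0, 0, 0, 1], [0, 0, 10, 0, 0, 0, 1]])

```text
clock: 29.77
position: [0.4729, 0.0121, 0.1433]
tool_rot: [[1.0, -0.0, -0.004], [-0.0, -1.0, 0.001], [-0.004, -0.001, -1.0]]
force: [-0.3, 0.4, -0.2]
width: 0.0932
```

>>> send_rows(increments=[[0, 0, 0, 0, 0, 0, 1], [0, 0, 0, 0, 0, 0, 1]])

```text
clock: 29.93
position: [0.4754, 0.0118, 0.1464]
tool_rot: [[1.0, -0.0, -0.0], [-0.0, -1.0, 0.0], [-0.0, -0.0, -1.0]]
force: [0.4, -0.0, -0.0]
width: 0.0929
```

```bash
python3 - <<'E'
from cell import *;from h import *
s=read_state();print(s["position"],s["width"])
for n in("top","side"):
    c=read_camera(n);np.savez(f"{n}11.npz",**c);cv2.imwrite(f"pics/{n}11.png",cv2.resize(c["frame"][140:300,190:350],None,fx=3.5,fy=3.5))
E
```

```text
[0.47541611 0.01183336 0.14638532] 0.0929404577164114
```

View pics/side11.png

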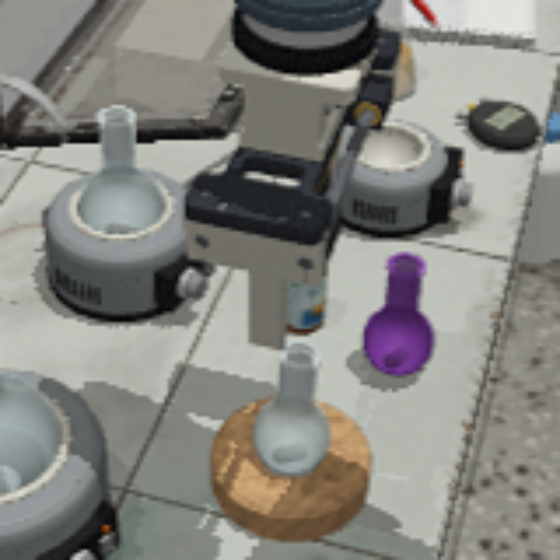

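Clear small flask at crop (290,440), purple look-alike well to the right at (400,340). Grip the clear one.

>>> send_rows(increments=[[-1, 0, 10, 0, 0, 0, 1], [0, 0, 18, 0, 0, 0, 1], [0, 0, 18, 0, 0, 0, 1], [0, 0, 14, 0, 0, 0, 1], [0, 0, 8, 0, 0, 0, 1], [0, 0, 3, 0, 0, 0, 1], [0, 0, 0, 0, 0, 0, 0.6], [0, 0, 0, 0, 0, 0, 0.5], [0, 0, 0, 0, 0, 0, 0.4], [0, 0, 0, 0, 0, 0, 0.4], [0, 0, 0, 0, 0, 0, 0.4], [0, 0, 0, 0, 0, 0, 0.4]], newtons=15)

```text
clock: 31.03
position: [0.4745, 0.0118, 0.0754]
tool_rot: [[1.0, -0.0, 0.001], [-0.0, -1.0, -0.0], [0.001, 0.0, -1.0]]
force: [-0.2, 0.2, -0.3]
width: 0.0576
```

>>> send_rows(increments=[[0, 0, 0, 0, 0, 0, 0.4], [0, 0, 0, 0, 0, 0, 0.35], [0, 0, 0, 0, 0, 0, 0.32], [0, 0, 0, 0, 0, 0, 0.3], [0, 0, 0, 0, 0, 0, 0.28], [0, 0, 0, 0, 0, 0, 0.26], [0, 0, 0, 0, 0, 0, 0.24], [0, 0, 0, 0, 0, 0, 0.2], [0, 0, 0, 0, 0, 0, 0.1], [0, 0, 0, 0, 0, 0, 0.1], [0, 0, 0, 0, 0, 0, 0.1], [0, 0, 0, 0, 0, 0, 0.1]])

```text
clock: 32.03
position: [0.4742, 0.0118, 0.0749]
tool_rot: [[1.0, -0.0, -0.0], [-0.0, -1.0, -0.0], [-0.0, 0.0, -1.0]]
force: [0.2, -0.8, 0.1]
width: 0.0233
```

>>> send_rows(increments=[[0, 0, -3, 0, 0, 0, 0.1], [0, 0, -8, 0, 0, 0, 0.1], [0, 0, -16, 0, 0, 0, 0.1], [0, 0, -22, 0, 0, 0, 0.1], [0, 0, -25, 0, 0, 0, 0.1], [0, 0, -25, 0, 0, 0, 0.1], [0, 0, -22, 0, 0, 0, 0.1], [0, 0, -14, 0, 0, 0, 0.1], [0, 4, -8, 0, 0, 0, 0.1], [0, 10, 0, 0, 0, 0, 0.1], [0, 16, 0, 0, 0, 0, 0.1], [0, 20, 0, 0, 0, 0, 0.1]])

```text
clock: 33.03
position: [0.4735, -0.0384, 0.2172]
tool_rot: [[1.0, 0.001, -0.001], [0.001, -1.0, 0.001], [-0.001, -0.001, -1.0]]
force: [0.3, -0.0, 0.4]
width: 0.0234
```

>>> send_rows(increments=[[1, 22, 0, 0, 0, 0, 0.1], [1, 22, 0, 0, 0, 0, 0.1], [1, 22, 0, 0, 0, 0, 0.1], [1, 22, 0, 0, 0, 0, 0.1], [1, 22, 0, 0, 0, 0, 0.1], [0, 22, 0, 0, 0, 0, 0.1], [0, 22, 0, 0, 0, 0, 0.1], [0, 22, 0, 0, 0, 0, 0.1], [0, 22, 0, 0, 0, 0, 0.1], [0, 20, 0, 0, 0, 0, 0.1], [0, 16, 0, 0, 0, 0, 0.1], [0, 10, 0, 0, 0, 0, 0.1]])

```text
clock: 34.03
position: [0.4783, -0.2842, 0.2167]
tool_rot: [[1.0, -0.002, -0.002], [-0.002, -1.0, 0.001], [-0.002, -0.001, -1.0]]
force: [0.8, -0.1, -0.4]
width: 0.0235
```

>>> send_rows(increments=[[0, 5, 0, 0, 0, 0, 0.1], [0, 0, 0, 0, 0, 0, 0.1], [0, 0, 0, 0, 0, 0, 0.1], [0, 0, 0, 0, 0, 0, 0.1]])

```text
clock: 34.37
position: [0.4792, -0.2862, 0.2179]
tool_rot: [[1.0, 0.001, -0.0], [0.001, -1.0, 0.001], [-0.0, -0.001, -1.0]]
force: [-0.4, 0.2, -0.7]
width: 0.0236
```

```bash
python3 - <<'E'
from cell import *;from h import *
s=read_state();print(s["position"],s["width"])
for n in("top","side"):
    c=read_camera(n);np.savez(f"{n}12.npz",**c);cv2.imwrite(f"pics/{n}12.png",c["frame"][100:340,80:400].repeat(2,0).repeat(2,1))
print(proj(c,s["position"]-[0,0,.0309]))
E
```

```text
[ 0.47923195 -0.28615314  0.21794551] 0.023644155874907046
[304.17021907 142.53930042]
```

View pics/side12.png

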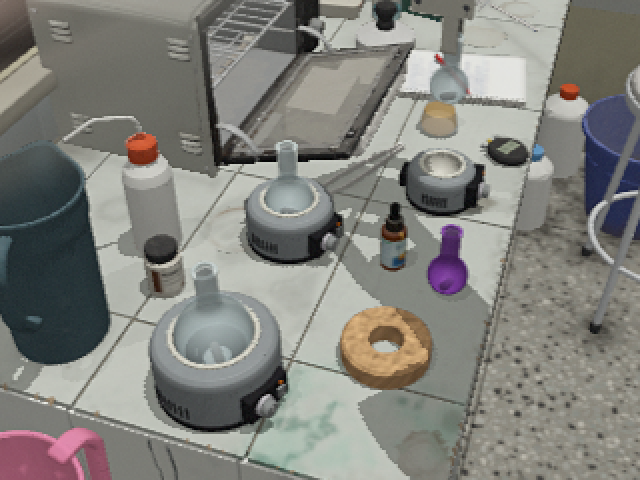

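>>> send_rows(increments=[[0.5, 2, 4, 0, 0, 0, 0.1], [0, 2.4, 12, 0, 0, 0, 0.1], [0, 0, 20, 0, 0, 0, 0.1], [0, 0, 20, 0, 0, 0, 0.1], [0, 0, 18, 0, 0, 0, 0.1], [0, 0, 16, 0, 0, 0, 0.1], [0, 0, 12, 0, 0, 0, 0.1], [0, 0, 7, 0, 0, 0, 0.1], [0, 0, 5, 0, 0, 0, 0.1], [0, 0, 3, 0, 0, 0, 0.1], [0, 0, 0, 0, 0, 0, 0.1], [0, 0, 0, 0, 0, 0, 0.1]])

```text
clock: 35.47
position: [0.4801, -0.2918, 0.1015]
tool_rot: [[1.0, 0.0, 0.001], [0.0, -1.0, -0.001], [0.001, 0.001, -1.0]]
force: [-0.3, 0.2, -0.4]
width: 0.0237
```

>>> send_rows(increments=[[0, 0, 3, 0, 0, 0, 0.1], [0, 0, 2, 0, 0, 0, 0.1], [0, 0, 1, 0, 0, 0, 0.1], [0, 0, 0, 0, 0, 0, 0.1], [0, 0, 0, 0, 0, 0, 0.1]])

```text
clock: 35.88
position: [0.4797, -0.2916, 0.095]
tool_rot: [[1.0, -0.0, -0.0], [-0.0, -1.0, -0.0], [-0.0, 0.0, -1.0]]
force: [-0.3, -0.2, -0.9]
width: 0.0238
```

>>> send_rows(increments=[[0, -1, 2, 0, 0, 0, 0.1], [0, 0, 1, 0, 0, 0, 0.1], [0, 0, 0, 0, 0, 0, 0.1], [0, 0, 0, 0, 0, 0, 0.1]])

```text
clock: 36.22
position: [0.4796, -0.2905, 0.0918]
tool_rot: [[1.0, -0.0, -0.0], [-0.0, -1.0, 0.0], [-0.0, -0.0, -1.0]]
force: [-0.3, 0.3, -0.1]
width: 0.0237
```

>>> send_rows(increments=[[0, 0, 1, 0, 0, 0, 0.1], [0, 0, 1, 0, 0, 0, 0.1], [0, 0, 0, 0, 0, 0, 0.1], [0, 0, 0, 0, 0, 0, 0.1]])

```text
clock: 36.55
position: [0.4797, -0.2905, 0.0899]
tool_rot: [[1.0, -0.0, -0.0], [-0.0, -1.0, 0.0], [-0.0, -0.0, -1.0]]
force: [0.7, -0.1, -0.4]
width: 0.0237
```

>>> send_rows(increments=[[0, 0, 1, 0, 0, 0, 0.1], [0, 0, 0, 0, 0, 0, 0.1], [0, 0, 0, 0, 0, 0, 0.1]])

```text
clock: 36.8
position: [0.4797, -0.2906, 0.089]
tool_rot: [[1.0, -0.0, 0.0], [-0.0, -1.0, -0.0], [0.0, 0.0, -1.0]]
force: [-0.8, 0.1, -0.6]
width: 0.0238
```

>>> send_rows(increments=[[0, 0, 0.8, 0, 0, 0, 0.1], [0, 0, 0, 0, 0, 0, 0.1], [0, 0, 0, 0, 0, 0, 0.1]])

```text
clock: 37.05
position: [0.4798, -0.2907, 0.0885]
tool_rot: [[1.0, -0.0, 0.0], [-0.0, -1.0, -0.0], [0.0, 0.0, -1.0]]
force: [-0.3, -0.5, 3.4]
width: 0.0234
```

Seated; release, and retract.

>>> send_rows(increments=[[0, 0, 0, 0, 0, 0, 0.3], [0, 0, 0, 0, 0, 0, 0.35], [0, 0, 0, 0, 0, 0, 0.4], [0, 0, 0, 0, 0, 0, 0.6], [0, 0, 0, 0, 0, 0, 0.6], [0, 0, 0, 0, 0, 0, 0.7], [0, 0, 0, 0, 0, 0, 0.7], [0, 0, -3, 0, 0, 0, 0.8], [0, 0, -10, 0, 0, 0, 0.8], [0, 0, -20, 0, 0, 0, 0.9], [0, 0, -25, 0, 0, 0, 1], [0, 0, -25, 0, 0, 0, 1]])

```text
clock: 38.05
position: [0.4795, -0.2903, 0.1726]
tool_rot: [[1.0, -0.0, -0.0], [-0.0, -1.0, 0.0], [-0.0, -0.0, -1.0]]
force: [-0.5, 0.0, -0.0]
width: 0.0896
```

>>> send_rows(increments=[[0, 0, -30, 0, 0, 0, 1], [0, 0, -30, 0, 0, 0, 1], [0, 0, -30, 0, 0, 0, 1], [-15, 10, -10, 0, 0, 0, 1], [-20, 15, 0, 0, 0, 0, 1], [-20, 15, 0, 0, 0, 0, 1], [-20, 15, 0, 0, 0, 0, 1], [-20, 15, 0, 0, 0, 0, 1], [-20, 15, 0, 0, 0, 0, 1], [-20, 15, 0, 0, 0, 0, 1], [-10, 10, 0, 0, 0, 0, 1], [0, 0, 0, 0, 0, 0, 1]])

```text
clock: 39.05
position: [0.3326, -0.4025, 0.2721]
tool_rot: [[1.0, -0.003, -0.0], [-0.003, -1.0, -0.002], [-0.0, 0.002, -1.0]]
force: [0.0, 0.1, -0.1]
width: 0.0928
```

```bash
python3 - <<'E'
from cell import *;from h import *
s=read_state();print(s["position"],s["width"])
for n in("top","side"):
    c=read_camera(n);np.savez(f"{n}13.npz",**c);cv2.imwrite(f"pics/{n}13.png",c["frame"][100:340,80:400].repeat(2,0).repeat(2,1))
    for q in([.639,.102,.1725],[.648,-.146,.148],[.4797,-.2905,.1285]): print(n,(proj(c,q)-[80,100])*2)
E
```

```text
[ 0.33264329 -0.40246568  0.27209392] 0.09279137562668271
top [116.31589373 137.28555023]
top [333.4016715  137.46102946]
top [450.81415236 281.55937805]
side [204.00699527 266.72151715]
side [287.05682339 146.62342421]
side [445.31241926 121.30167614]
```

View pics/side13.png

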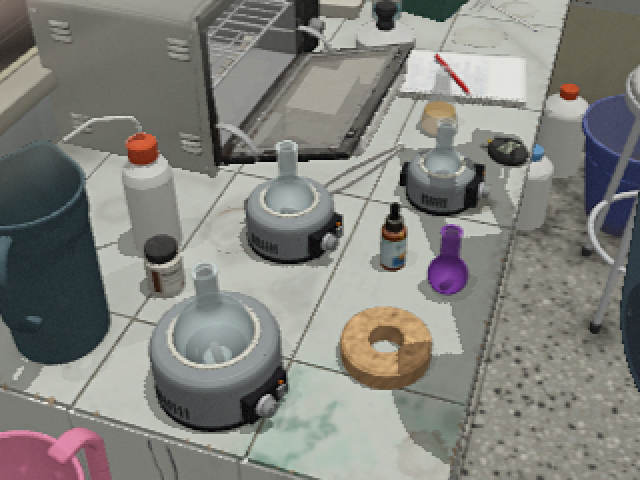

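View pics/top13.png

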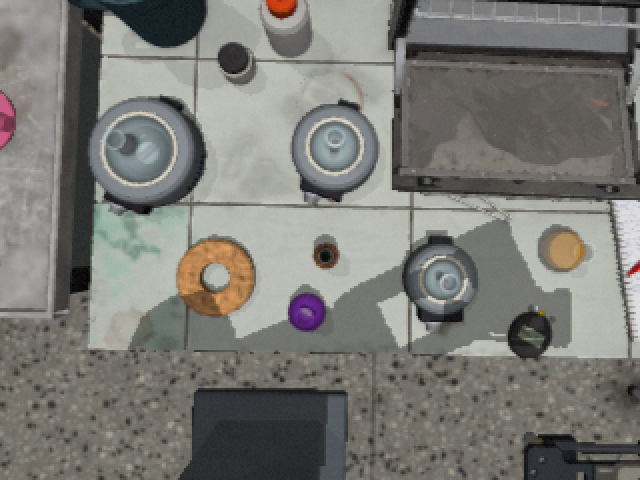

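All three necks stand at the pixels I projected for seated flasks: large (117,136), medium (334,137) and small (450,281) in the top crop. In both views, the bystanders and the purple flask are still where they started.

```bash
python3 -c "
from cell import *
print(finish_job())"
```

```text
the job is handed in; nothing more can be done
None
```

All three flasks are now in their matching mantles, and I handed the job in at about 39 s of the 104 s allowed. I parked the small flask on the cork ring and let go of it there. Then I moved medium to the medium mantle, large to the large mantle, and small from the cork ring to the small mantle.

- **Seating:** each flask met its seat within about 1 mm of the height worked out beforehand, with about 3 to 6 N at the wrist as it touched down. In the last pictures, all three lips are within about 3 pixels (in the 2x enlarged pictures) of where a seated, upright flask's lip should be, in both views.
- **Everything else:** the dropper bottle, jar, conical flask and purple look-alike look unmoved, and the arm is clear of everything. I checked these by eye only and did not measure their positions.
- **Disagreements:** none of the final checks failed. Early on, my position estimates for the mantles and flasks differed by 1 to 3 mm between views, with a few larger colour-mask misfits that I ignored. The first side-view sighting of the medium flask's lip was about 7 mm off the top view's in y, and I went with values close to the top view.

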